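Tip one grinding ball out of a four-pocket caddy into the mill jar

TASK

Load the mill jar: pick up the light-blue four-pocket caddy by its white centre handle and tip it over the corner of the pocket that holds the red ball, so that only the red ball rolls out into the steel jar. The white and the black ball must stay in the caddy, the fingers must not touch the red ball, and the jar must stay where it stands. Then set the caddy down upright on the worktop and let go.

Things in the scene. Friction and masses are not known exactly. Their poses are not given: they have to be found in the camera images.
- caddy_grip (a point): Centre of the white square handle (22 x 22 mm, 40 mm tall, top 100 mm above the underside) in the middle of the loose light-blue caddy, 0.22 kg, 130 x 130 mm with cut-off corners, walls 40 mm high. The point is on its upright axis, 80 mm above its underside. z is its up; x and y are parallel to its walls and the handle's faces.
- caddy: The caddy, origin at the centre of its underside, same axes. Dividers 34 mm high along x and y make 4 pockets, one a quadrant. Each floor rises outward at 12 degrees to a 30 mm wide opening in its corner, its lip at x, y = +-53 mm (75 mm along the diagonal), z = 20 mm. Tilted 25 to 35 degrees toward a corner, only that pocket empties.
- jar_mouth (a point): Centre of the mouth of the open round steel grinding jar: outer diameter 120 mm, inner 110 mm, 55 mm high, this point level with the rim, inner floor 49 mm below it. z is up. It stands loose on the worktop, 0.9 kg.
- ball_red_center (a point): Centre of the red-brown grinding ball, 22 mm in diameter, 30 g; at the start it lies in one pocket of the caddy, beside the centre post. Which pocket varies; read it from its place relative to the caddy's axes.
- ball_white_center (a point): Centre of the white grinding ball, 22 mm in diameter, in another pocket of the caddy.
- ball_black_center (a point): Centre of the black grinding ball, 22 mm in diameter, in a third pocket of the caddy; the fourth pocket is empty.

How it is judged:
By the outcome, as a careful person would: the job done as asked, in the order asked, and still so for the second after the job is handed in, with the robot touching nothing.
It also fails if it takes over 64 s, if anything falls off the work surface, if the arm or the gripper's body presses on something with over 40 N, if the wrist force passes 120 N, or if a joint passes its speed limit or range.

ROBOT

A 6-joint arm with a two-finger parallel gripper is mounted at the origin on a cart in front of the work surface, level with it; the furniture and walls round the work are solid. World frame = base frame: x ahead of the robot, y to its left, z up, the work surface at z = 0. Lengths are in m, angles in rad, forces in N, time in s.
With the tool pointing down it reaches from about 0.3 to 1 m from the base axis. Payload 5.1 kg.
Tool frame: the origin (TCP) lies on the centre line of the jaws, within the pads' length; the fingertips stand 14 mm ahead of it and the grasp point (between the pads) lies 5 mm behind it; z points along the fingers, y is the line along which they close (so a half turn about z gives the same grasp; the last joint's range is limited). The gripper opens to 95 mm and grips with 3 to 60 N. Pads are 20 mm wide; open, the fingers measure 119 mm over their backs; the gripper's body (75 mm by 180 mm) begins 59 mm behind the grasp point.
Start: joints at [-1.387, 0.124, 1.65, -0, 1.367, -0.083], TCP at [0.171, -0.627, 0.229] pointing down, gripper open.
Joint ranges: [-2.61, 2.61], [-1.02, 2.33], [0.03, 2.71], [-1.35, 4.49], [0.32, 2.68], [-2.91, 2.91]. Speed limits (rad/s): [2.57, 2.57, 3.14, 3.14, 3.14, 3.14].

INTERFACE

Orientations are given as a unit quaternion [w, x, y, z].
In Python, from bench import env gives the robot as it stands.
- The arm moves only by the tool step_arm, never from a script. Its arguments are lists of equal length, an entry for each row: "slide": the shift along the world's x, y, z in m, a list of three; "rotation": the turn, a rotation vector about the world's x, y, z in degrees, a list of three; "claw": the finger opening in m, from 0 to 0.0951. A call has 1 to 8 rows; each row is the pose to reach, as a shift and turn from the pose commanded when the call began; what a row does not reach only later rows make up. A row lasts 1/8 s, in which the tool goes at most 62.5 mm and 10.7 degrees, less where a joint would pass 70% of its speed; a pose out of reach is approached as far as the arm can. A call with a gripper value outside its range is refused whole. The fingers move at their own pace and stop on an object; "force" is the grip in N (left out, the last holds). Time passes only in rows, so rows that repeat a pose let the fingers close. It gives the time, the measured TCP pose, the force, the opening and the grip force at its end, in the units of the state.
- env.get_state(): the state, without advancing time (a new reading comes with each control period).
- env.get_image(name): name is "side" or "top" or "wrist"; returns a dict with "image" (420x560x3 uint8, red, green, blue), "fovy" (degrees; the focal length in pixels is half the picture's height over the tangent of half this angle, whatever the lens; pixels are square), "cx", "cy" (the principal point, pixels), "R" (3x3) and "t" (3): a world point X has camera coordinates R X + t; the wrist camera has in their place "tool_from_camera" (4x4, takes a point from camera to tool coordinates, whose origin is the TCP and whose axes are the flange's). Camera axes: x right, y down, z forward; pixel columns grow to the right and rows downward; lengths in m; the calibration is good to about 2 mm. A picture is of the moment at which its call begins: read the wrist's pose just before it. There is no depth.
- env.job_done(): hands the job in; it is judged then, once.
The state is a dict: "t": time; "joint_pos": joint angles; "qvel": joint speeds; "tau": joint torques, N m; "ee_pos": TCP position; "tool_rot": TCP orientation; "wrist_force": force on the tool from outside, world axes, zero at the start; "ft_torque": the same for the moment, N m; "finger_gap": finger opening in m; "gripper_force": force on a finger pad.
Only numpy, scipy, OpenCV 4.12 (cv2) and the standard library are available. Lean on these libraries where they do the work, as an engineer would, in place of code of your own. Each camera call takes 0.05 s, during which the arm holds its last target. There are 200 camera calls.

## Working session

There is one attempt and no reset: what is moved stays moved. The work goes in short steps, Python scripts to look and compute and a tool call to move; the robot and the scene stay as the last step left them, time stands still between calls to the robot, and variables do not carry over. Pictures are saved under pics/ and viewed, at most 10 in all, crops included, and the job is handed in when it is done.

Besides the shell and the picture viewer there is one more tool, called by a JSON object that holds its "op" and its "data", one argument or row to a line. step_arm: Moves the arm, as the interface text tells. Its arguments: {"type":"object","properties":{"slide":{"type":"array"},"rotation":{"type":"array"},"claw":{"type":"array"},"force":{"type":"number"}},"required":["slide","rotation","claw"]}

```bash
mkdir -p pics; python3 - <<'E'
from bench import env
import cv2,json,numpy as np
s=env.get_state();print(s)
for n in("top","side"):
    d=env.get_image(n);cv2.imwrite(f"pics/{n}0.png",d["image"][:,:,::-1])
    np.savez(f"{n}_cal.npz",**{k:np.array(v) for k,v in d.items() if k!="image"})
    print(n,{k:v for k,v in d.items() if k!="image"})
E
```

```text
{'t': 0.0, 'joint_pos': array([-1.38658022e+00,  1.24517496e-01,  1.65163836e+00, -8.15351556e-06,
        1.36748501e+00, -8.26040202e-02]), 'qvel': array([ 0.00031221, -0.0014856 ,  0.0001179 , -0.00017562, -0.00060933,
       -0.00195345]), 'tau': array([ 3.29818504e-04, -4.17606211e+01, -3.59932387e+01,  7.74411578e-02,
        4.93479869e-02, -1.81727369e-04]), 'ee_pos': array([ 0.17124015, -0.62641958,  0.22740006]), 'tool_rot': array([-1.02258109e-03,  9.91113439e-01,  1.33015423e-01, -5.59951509e-05]), 'wrist_force': array([-0.31100248, -0.87711837,  0.27692476]), 'ft_torque': array([-0.02336029, -0.03325824, -0.01861716]), 'gripper_force': 0.0, 'finger_gap': 0.09530060218997388}
top {'fovy': 50.26302077654873, 'cx': 279.14903328925874, 'cy': 210.99494528311106, 'R': array([[-0.02470238, -0.99969364, -0.00155427],
       [-0.98547729,  0.02461232, -0.16801412],
       [ 0.1680009 , -0.00261865, -0.98578336]]), 't': array([0.00262757, 0.52875107, 0.91489943])}
side {'fovy': 47.57854221310933, 'cx': 284.48334439840596, 'cy': 203.02399298482294, 'R': array([[ 0.9457976 , -0.32453763, -0.01192618],
       [-0.27103388, -0.76857607, -0.57950967],
       [ 0.17890652,  0.55133125, -0.8148781 ]]), 't': array([-0.52279545,  0.18750335,  0.97097934])}
```

View pics/top0.png

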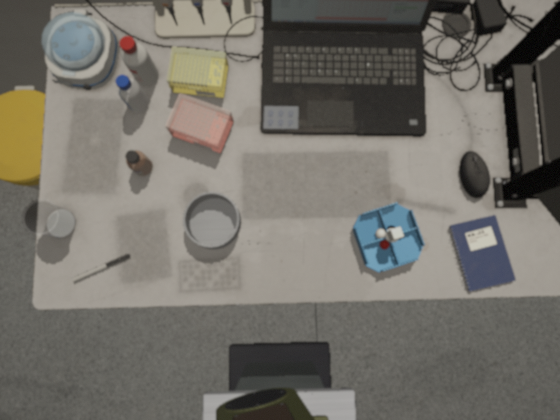

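View pics/side0.png

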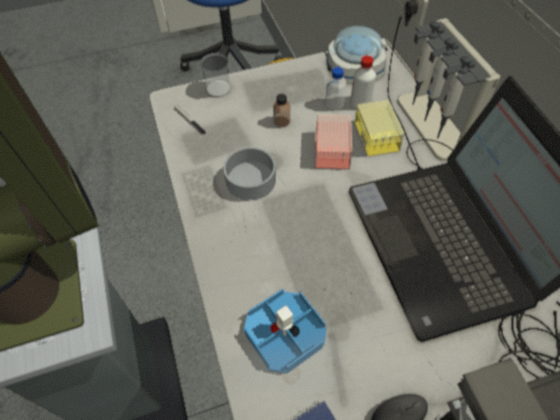

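```bash
python3 - <<'E'
import cv2,numpy as np
a=cv2.imread("pics/top0.png");b=cv2.imread("pics/side0.png")
c=lambda i,x,y,w,h:cv2.resize(i[y:y+h,x:x+w],None,fx=4,fy=4,interpolation=cv2.INTER_CUBIC)
T=c(a,340,195,100,90);T2=c(a,170,185,100,75)
S=c(b,235,280,100,100);S2=c(b,210,135,100,70)
o=np.zeros((600,800,3),np.uint8)
cv2.imwrite("pics/cr1.png",np.hstack([T,c(b,235,285,100,90)]))
cv2.imwrite("pics/cr2.png",np.hstack([T2,c(b,200,135,100,75)]))
E
```

```text
(no output)
```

View pics/cr1.png

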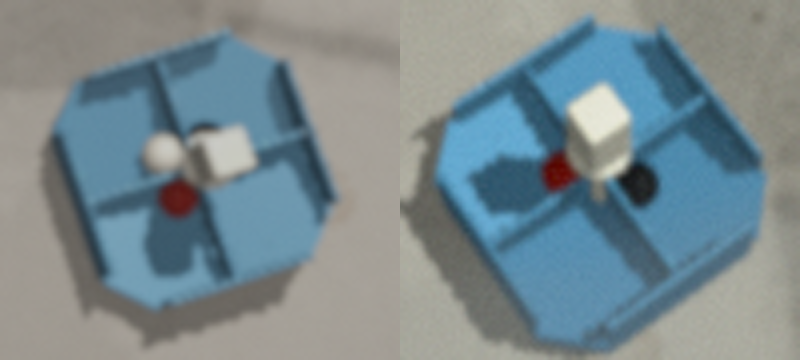

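View pics/cr2.png

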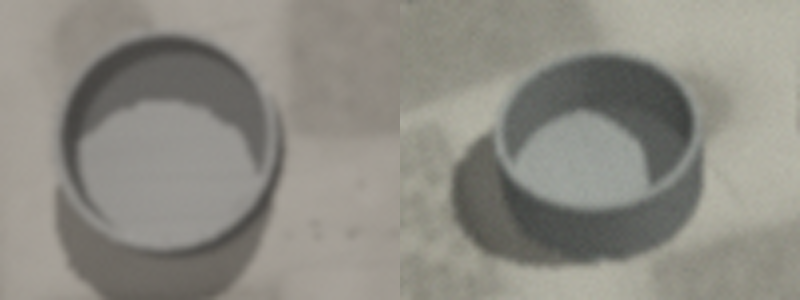

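```bash
cat > h.py <<'E'
import numpy as np
from scipy.optimize import least_squares
C={n:dict(np.load(f"{n}_cal.npz")) for n in("top","side")}
def f(c): return 210/np.tan(np.radians(c["fovy"])/2)
def proj(n,X):
    c=C[n];p=c["R"]@X+c["t"];return np.array([c["cx"],c["cy"]])+f(c)*p[:2]/p[2]
def plane(n,uv,z):
    c=C[n];d=c["R"].T@np.array([(uv[0]-c["cx"])/f(c),(uv[1]-c["cy"])/f(c),1]);o=-c["R"].T@c["t"]
    return (o+d*(z-o[2])/d[2])
def tri(a,b):
    r=least_squares(lambda X:np.r_[proj("top",X)-a,proj("side",X)-b],[.4,0,.05]);return r.x,r.fun
E
python3 - <<'E'
from h import *
T=lambda x,y:(340+x/4,195+y/4); S=lambda x,y:(235+(x-400)/4,285+y/4)
T2=lambda x,y:(170+x/4,185+y/4); S2=lambda x,y:(200+(x-400)/4,135+y/4)
print("handle",tri(T(231,151),S(599,112)),plane("top",T(231,151),.1),plane("side",S(599,112),.1))
print("jar",tri(T2(167.5,143.5),S2(599,132)),plane("top",T2(167.5,143.5),.055),plane("side",S2(599,132),.055))
P=lambda *a:plane("top",T(*a),.034)[:2]
for a,b in(((158,62),(225,275)),((95,208),(308,133))):
    d=P(*b)-P(*a);print("divT",P(*a),P(*b),np.degrees(np.arctan2(d[1],d[0])),np.hypot(*d))
P=lambda *a:plane("side",S(*a),.034)[:2]
for a,b in(((500,248),(708,97)),((520,72),(665,272))):
    d=P(*b)-P(*a);print("divS",P(*a),P(*b),np.degrees(np.arctan2(d[1],d[0])),np.hypot(*d))
print("red",tri(T(178,198),S(560,171)),"blk",plane("side",S(639,185),.02),"white",plane("top",T(163,153),.025))
E
```

```text
handle (array([ 0.46956819, -0.24721811,  0.09740854]), array([-0.00062745, -0.05409428, -0.04480159,  0.01554541])) [ 0.46916312 -0.24651785  0.1       ] [ 0.46933287 -0.24823766  0.1       ]
jar (array([0.51248248, 0.13366161, 0.04498039]), array([-0.00460418, -0.77821595, -0.79017188,  0.28582525])) [0.5092827  0.13215026 0.055     ] [0.51276035 0.1256695  0.055     ]
divT [ 0.5261404  -0.22801777] [ 0.41061463 -0.25642335] -166.1860904486757 0.11896671776909733
divT [ 0.4479     -0.18942955] [ 0.48540274 -0.30627788] -72.20585108202577 0.12271914355349998
divS [ 0.41360081 -0.26919356] [ 0.52906653 -0.23223382] 17.74949077121536 0.12123676281822723
divS [ 0.44810795 -0.19048258] [ 0.48087173 -0.3041827 ] -73.92515684267948 0.11832659288601094
red (array([ 0.45284471, -0.23783317,  0.01809609]), array([ 0.00538318,  0.32546199,  0.26942965, -0.0900601 ])) blk [ 0.48521993 -0.25729746  0.02      ] white [ 0.47755662 -0.22967582  0.025     ]
```

{"op": "step_arm", "data": {
  "slide": [
    [0.03,0.04,0],
    [0.065,0.085,0],
    [0.1,0.13,0],
    [0.14,0.18,0],
    [0.18,0.23,0],
    [0.22,0.28,0],
    [0.255,0.325,0],
    [0.285,0.363,0]
  ],
  "rotation": [
    [0,0,0],
    [0,0,0],
    [0,0,0],
    [0,0,0],
    [0,0,0],
    [0,0,0],
    [0,0,1],
    [0,0,1.2]
  ],
  "claw": [0.09,0.08,0.07,0.07,0.07,0.07,0.07,0.07]
}}

```text
t: 1.1
ee_pos: [0.4572, -0.2618, 0.2283]
tool_rot: [-0.0, 0.99, 0.144, -0.0]
wrist_force: [-0.5, -0.0, -0.7]
finger_gap: 0.0701
gripper_force: 0.0
```

{"op": "step_arm", "data": {
  "slide": [
    [0.012,0.015,0],
    [0.013,0.016,0],
    [0.013,0.016,0]
  ],
  "rotation": [
    [0,0,0],
    [0,0,0],
    [0,0,0]
  ],
  "claw": [0.07,0.07,0.07]
}}

```text
t: 1.48
ee_pos: [0.4687, -0.249, 0.2285]
tool_rot: [0.0, 0.99, 0.143, -0.0]
wrist_force: [-1.1, 0.1, 0.5]
finger_gap: 0.0703
gripper_force: 0.0
```

```bash
python3 - <<'E'
from bench import env
import cv2,numpy as np
s=env.get_state();print(s["ee_pos"],s["tool_rot"],s["joint_pos"],s["wrist_force"])
d=env.get_image("wrist");print({k:v for k,v in d.items() if k!="image"})
np.savez("w1.npz",pos=s["ee_pos"],rot=s["tool_rot"],T=d["tool_from_camera"],fovy=d["fovy"],c=[d["cx"],d["cy"]])
cv2.imwrite("pics/w1.png",d["image"][:,:,::-1])
E
```

```text
[ 0.468696   -0.24898557  0.22845461] [ 9.50034771e-05  9.89751985e-01  1.42796604e-01 -3.60300712e-04] [-5.89156673e-01 -1.41980185e-01  1.91458015e+00 -6.35990290e-04
  1.36940147e+00  6.95194175e-01] [-1.11426719  0.10413293  0.52249125]
{'fovy': 65.65757216898811, 'cx': 282.25840964861493, 'cy': 211.11223384361074, 'tool_from_camera': array([[-4.52871367e-04, -9.69141620e-01, -2.46504188e-01,
         6.84655993e-02],
       [ 9.99999872e-01, -3.83577843e-04, -3.29122428e-04,
        -4.07252106e-04],
       [ 2.24412698e-04, -2.46504305e-01,  9.69141670e-01,
        -1.56952151e-01],
       [ 0.00000000e+00,  0.00000000e+00,  0.00000000e+00,
         1.00000000e+00]])}
```

View pics/w1.png

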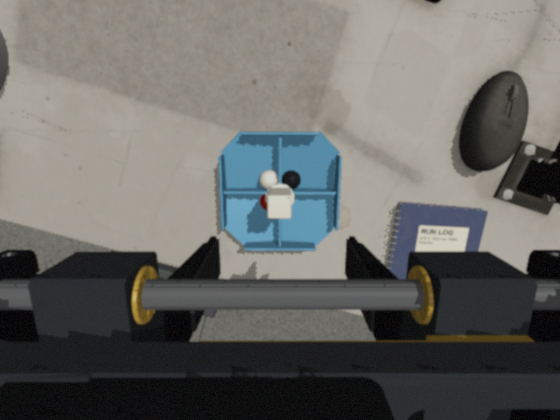

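```bash
python3 - <<'E'
import numpy as np
from scipy.spatial.transform import Rotation as Ro
w=np.load("w1.npz");q=w["rot"];R=Ro.from_quat([q[1],q[2],q[3],q[0]]).as_matrix();T=w["T"];f=210/np.tan(np.radians(w["fovy"])/2)
def pl(u,v,z):
    d=R@T[:3,:3]@np.array([(u-w["c"][0])/f,(v-w["c"][1])/f,1]);o=w["pos"]+R@T[:3,3]
    return o+d*(z-o[2])/d[2]
print("handle",pl(279.5,207,.1))
for a,b in(((280,138),(280.5,247)),((222,190),(338,192))):
    d=pl(*b,.034)-pl(*a,.034);print(np.degrees(np.arctan2(d[1],d[0])),np.hypot(*d[:2]),(pl(*a,.034)+pl(*b,.034))/2)
print(R[:,0],R[:,1])
E
```

```text
handle [ 0.46747415 -0.24623978  0.1       ]
-163.43556109938808 0.12195752438898999 [ 0.4654973  -0.24711419  0.034     ]
-74.60863543911724 0.12723725187747412 [ 0.46949959 -0.24569512  0.034     ]
[ 9.59218000e-01  2.82666377e-01 -7.40349038e-04] [ 2.82666514e-01 -9.59218241e-01  8.51603234e-05]
```

{"op": "step_arm", "data": {
  "slide": [
    [0,0.002,-0.03],
    [0,0.002,-0.07],
    [0,0.002,-0.11],
    [0,0.002,-0.14],
    [0,0.002,-0.153],
    [0,0.002,-0.153],
    [0,0.002,-0.153]
  ],
  "rotation": [
    [0,0,0],
    [0,0,0],
    [0,0,0],
    [0,0,0],
    [0,0,0],
    [0,0,0],
    [0,0,0]
  ],
  "claw": [0.07,0.07,0.07,0.07,0.07,0.07,0.05],
  "force": 25
}}

```text
t: 2.4
ee_pos: [0.4702, -0.247, 0.0773]
tool_rot: [0.001, 0.99, 0.143, 0.001]
wrist_force: [0.2, 1.2, 0.3]
finger_gap: 0.0646
gripper_force: 0.0
```

{"op": "step_arm", "data": {
  "slide": [
    [0,0,0],
    [0,0,0],
    [0,0,0],
    [0,0,0],
    [0,0,0],
    [0,0,0],
    [0,0,0]
  ],
  "rotation": [
    [0,0,0],
    [0,0,0],
    [0,0,0],
    [0,0,0],
    [0,0,0],
    [0,0,0],
    [0,0,0]
  ],
  "claw": [0.04,0.03,0.024,0.018,0.01,0.01,0.01],
  "force": 45
}}

```text
t: 3.28
ee_pos: [0.4694, -0.2459, 0.0757]
tool_rot: [-0.0, 0.99, 0.143, -0.0]
wrist_force: [-1.7, 1.0, 1.1]
finger_gap: 0.0214
gripper_force: 45.0
```

{"op": "step_arm", "data": {
  "slide": [
    [0,0,0.004],
    [0,0,0.014],
    [0,0,0.03],
    [0,0,0.05],
    [0,0,0.072],
    [0,0,0.094],
    [0,0,0.112],
    [0,0,0.12]
  ],
  "rotation": [
    [0,0,0],
    [0,0,0],
    [0,0,0],
    [0,0,0],
    [0,0,0],
    [0,0,0],
    [0,0,0],
    [0,0,0]
  ],
  "claw": [0.01,0.01,0.01,0.01,0.01,0.01,0.01,0.01]
}}

```text
t: 4.28
ee_pos: [0.47, -0.2464, 0.1979]
tool_rot: [0.001, 0.99, 0.143, 0.001]
wrist_force: [0.7, -0.0, -3.6]
finger_gap: 0.0216
gripper_force: 45.0
```

```bash
python3 - <<'E'
from bench import env
s=env.get_state();print(s["t"],s["ee_pos"],s["wrist_force"],s["ft_torque"],s["finger_gap"],s["gripper_force"])
E
```

```text
4.275 [ 0.46998166 -0.24643427  0.19792825] [ 0.69061041 -0.00778167 -3.64504177] [ 0.00711128  0.00776915 -0.00596046] 0.021614930460764927 44.990354776382446
```

{"op": "step_arm", "data": {
  "slide": [
    [0.001,0.004,0],
    [0.005,0.013,0],
    [0.011,0.03,0],
    [0.02,0.053,0],
    [0.03,0.079,0],
    [0.041,0.109,0],
    [0.052,0.139,0],
    [0.063,0.169,0]
  ],
  "rotation": [
    [0,0,0.3],
    [0,0,1],
    [0,0,2.3],
    [0,0,4],
    [0,0,6],
    [0,0,8.2],
    [0,0,10.5],
    [0,0,12.8]
  ],
  "claw": [0.01,0.01,0.01,0.01,0.01,0.01,0.01,0.01]
}}

```text
t: 5.28
ee_pos: [0.5324, -0.0746, 0.1949]
tool_rot: [-0.0, 0.967, 0.254, -0.0]
wrist_force: [0.2, 0.5, -3.2]
finger_gap: 0.0218
gripper_force: 45.0
```

{"op": "step_arm", "data": {
  "slide": [
    [0.011,0.03,0],
    [0.022,0.06,0],
    [0.033,0.09,0],
    [0.045,0.12,0],
    [0.055,0.147,0],
    [0.063,0.169,0],
    [0.069,0.185,0],
    [0.073,0.195,0]
  ],
  "rotation": [
    [0,0,2.3],
    [0,0,4.5],
    [0,0,6.8],
    [0,0,9],
    [0,0,11.2],
    [0,0,13],
    [0,0,14.3],
    [0,0,15]
  ],
  "claw": [0.01,0.01,0.01,0.01,0.01,0.01,0.01,0.01]
}}

```text
t: 6.28
ee_pos: [0.6055, 0.1189, 0.1954]
tool_rot: [0.0, 0.926, 0.378, -0.0]
wrist_force: [0.2, -0.3, -3.2]
finger_gap: 0.0218
gripper_force: 45.0
```

{"op": "step_arm", "data": {
  "slide": [
    [0.003,0.006,0],
    [0.005,0.01,0],
    [0.005,0.011,0],
    [0.005,0.011,0]
  ],
  "rotation": [
    [0,0,0.4],
    [0,0,0.7],
    [0,0,0.7],
    [0,0,0.7]
  ],
  "claw": [0.01,0.01,0.01,0.01]
}}

```text
t: 6.78
ee_pos: [0.6103, 0.1286, 0.1957]
tool_rot: [0.0, 0.924, 0.382, -0.0]
wrist_force: [0.4, -0.4, -3.6]
finger_gap: 0.0217
gripper_force: 45.0
```

```bash
python3 - <<'E'
from bench import env
import cv2,numpy as np
s=env.get_state();print(s["ee_pos"],s["tool_rot"],s["joint_pos"])
a=env.get_image("top")["image"];b=env.get_image("side")["image"]
r=cv2.resize
o=np.hstack([r(a[100:310,120:320],(400,420)),r(b[90:300,170:370],(400,420))])
cv2.imwrite("pics/p1.png",o[:,:,::-1])
E
```

```text
[0.61027947 0.12863328 0.1956778 ] [ 4.41999535e-05  9.24024702e-01  3.82332766e-01 -6.48513061e-05] [ 1.21744089e-01  8.91712167e-02  1.74397778e+00 -1.24094306e-04
  1.30854501e+00  9.07933486e-01]
```

View pics/p1.png

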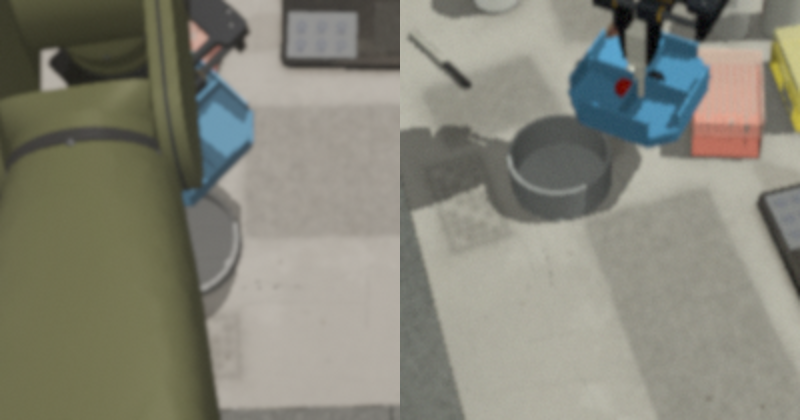

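{"op": "step_arm", "data": {
  "slide": [
    [-0.001,0,-0.001],
    [-0.003,0,-0.002],
    [-0.006,0,-0.004],
    [-0.0095,0,-0.006],
    [-0.013,0,-0.009],
    [-0.017,0,-0.011],
    [-0.021,0,-0.013],
    [-0.025,0,-0.015]
  ],
  "rotation": [
    [0,-1,0],
    [0,-3,0],
    [0,-6,0],
    [0,-9,0],
    [0,-12,0],
    [0,-15,0],
    [0,-18,0],
    [0,-21,0]
  ],
  "claw": [0.01,0.01,0.01,0.01,0.01,0.01,0.01,0.01]
}}

```text
t: 7.88
ee_pos: [0.5846, 0.1289, 0.1804]
tool_rot: [0.07, 0.908, 0.376, 0.169]
wrist_force: [-0.4, -0.1, -3.3]
finger_gap: 0.0217
gripper_force: 45.0
```

{"op": "step_arm", "data": {
  "slide": [
    [-0.004,0,-0.002],
    [-0.008,0,-0.004],
    [-0.011,0,-0.006],
    [-0.0125,0,-0.007],
    [-0.0125,0,-0.007],
    [-0.0125,0,-0.007],
    [-0.0125,0,-0.007]
  ],
  "rotation": [
    [0,-3,0],
    [0,-6,0],
    [0,-8,0],
    [0,-9,0],
    [0,-9,0],
    [0,-9,0],
    [0,-9,0]
  ],
  "claw": [0.01,0.01,0.01,0.01,0.01,0.01,0.01]
}}

```text
t: 8.75
ee_pos: [0.5733, 0.129, 0.1741]
tool_rot: [0.099, 0.892, 0.369, 0.239]
wrist_force: [0.7, 0.4, -3.3]
finger_gap: 0.0217
gripper_force: 45.0
```

```bash
python3 - <<'E'
from bench import env
import cv2,numpy as np
s=env.get_state();print(s["ee_pos"],s["tool_rot"],s["wrist_force"])
b=env.get_image("side")["image"]
cv2.imwrite("pics/p2.png",cv2.resize(b[90:230,200:360],(640,560),interpolation=cv2.INTER_CUBIC)[:,:,::-1])
E
```

```text
[0.57325196 0.12897647 0.17406042] [0.09906253 0.89243933 0.36944898 0.23926161] [ 0.65062686  0.41610394 -3.32221547]
```

View pics/p2.png

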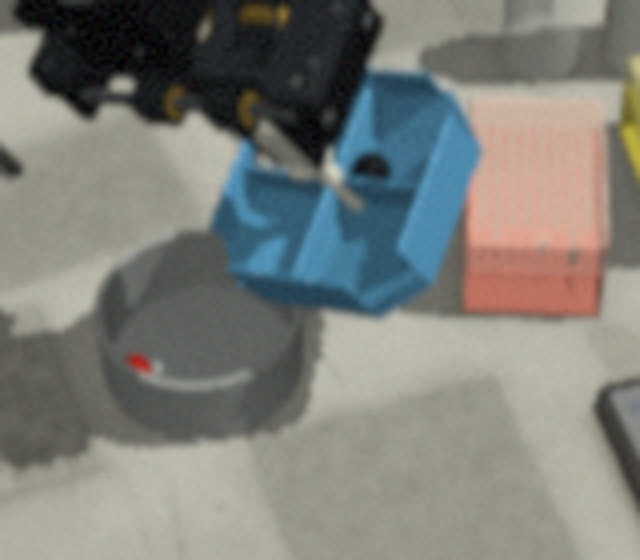

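{"op": "step_arm", "data": {
  "slide": [
    [0.001,0,0.001],
    [0.004,0,0.003],
    [0.008,0,0.006],
    [0.0125,0,0.009],
    [0.017,0,0.012],
    [0.021,0,0.015],
    [0.025,0,0.018],
    [0.0285,0,0.02]
  ],
  "rotation": [
    [0,1,0],
    [0,3,0],
    [0,6,0],
    [0,9,0],
    [0,12,0],
    [0,15,0],
    [0,18,0],
    [0,21,0]
  ],
  "claw": [0.01,0.01,0.01,0.01,0.01,0.01,0.01,0.01]
}}

```text
t: 9.8
ee_pos: [0.6023, 0.129, 0.1943]
tool_rot: [0.03, 0.921, 0.381, 0.072]
wrist_force: [-0.8, 0.1, -3.7]
finger_gap: 0.022
gripper_force: 45.0
```

{"op": "step_arm", "data": {
  "slide": [
    [0.004,0,0.001],
    [0.007,0,0.002],
    [0.009,0,0.003],
    [0.009,0,0.003],
    [0.009,0,0.003]
  ],
  "rotation": [
    [0,3,0],
    [0,6,0],
    [0,8,0],
    [0,9,0],
    [0,9,0]
  ],
  "claw": [0.01,0.01,0.01,0.01,0.01]
}}

```text
t: 10.42
ee_pos: [0.6107, 0.129, 0.1966]
tool_rot: [0.0, 0.924, 0.383, 0.0]
wrist_force: [-0.2, -0.5, -2.9]
finger_gap: 0.0222
gripper_force: 45.0
```

{"op": "step_arm", "data": {
  "slide": [
    [-0.001,-0.004,0],
    [-0.005,-0.013,0],
    [-0.011,-0.03,0],
    [-0.02,-0.053,0],
    [-0.03,-0.079,0],
    [-0.041,-0.109,0],
    [-0.052,-0.139,0],
    [-0.063,-0.169,0]
  ],
  "rotation": [
    [0,0,-0.3],
    [0,0,-1],
    [0,0,-2.3],
    [0,0,-4],
    [0,0,-6],
    [0,0,-8.2],
    [0,0,-10.5],
    [0,0,-12.8]
  ],
  "claw": [0.01,0.01,0.01,0.01,0.01,0.01,0.01,0.01]
}}

```text
t: 11.42
ee_pos: [0.5461, -0.0422, 0.1968]
tool_rot: [0.0, 0.961, 0.276, 0.0]
wrist_force: [0.6, -0.1, -2.7]
finger_gap: 0.0221
gripper_force: 45.0
```

{"op": "step_arm", "data": {
  "slide": [
    [-0.011,-0.03,0],
    [-0.022,-0.06,0],
    [-0.033,-0.09,0],
    [-0.045,-0.12,0],
    [-0.055,-0.147,0],
    [-0.063,-0.169,0],
    [-0.069,-0.185,0],
    [-0.073,-0.195,0]
  ],
  "rotation": [
    [0,0,-2.3],
    [0,0,-4.5],
    [0,0,-6.8],
    [0,0,-9],
    [0,0,-11.2],
    [0,0,-13],
    [0,0,-14.3],
    [0,0,-15]
  ],
  "claw": [0.01,0.01,0.01,0.01,0.01,0.01,0.01,0.01]
}}

```text
t: 12.42
ee_pos: [0.4735, -0.2361, 0.1967]
tool_rot: [0.0, 0.989, 0.148, 0.0]
wrist_force: [-0.3, 0.7, -2.8]
finger_gap: 0.0219
gripper_force: 45.0
```

{"op": "step_arm", "data": {
  "slide": [
    [-0.002,-0.004,0],
    [-0.002,-0.004,-0.01],
    [-0.002,-0.004,-0.03],
    [-0.002,-0.004,-0.055],
    [-0.002,-0.004,-0.08],
    [-0.002,-0.004,-0.098],
    [-0.002,-0.004,-0.108],
    [-0.002,-0.004,-0.112]
  ],
  "rotation": [
    [0,0,0],
    [0,0,0],
    [0,0,0],
    [0,0,0],
    [0,0,0],
    [0,0,0],
    [0,0,0],
    [0,0,0]
  ],
  "claw": [0.01,0.01,0.01,0.01,0.01,0.01,0.01,0.01]
}}

```text
t: 13.42
ee_pos: [0.4723, -0.2388, 0.084]
tool_rot: [-0.0, 0.989, 0.15, -0.0]
wrist_force: [-0.0, 0.4, -2.8]
finger_gap: 0.0221
gripper_force: 45.0
```

{"op": "step_arm", "data": {
  "slide": [
    [0,0,0],
    [0,0,0],
    [0,0,0]
  ],
  "rotation": [
    [0,0,0],
    [0,0,0],
    [0,0,0]
  ],
  "claw": [0.01,0.01,0.01]
}}

```text
t: 13.8
ee_pos: [0.4728, -0.2393, 0.0855]
tool_rot: [0.001, 0.989, 0.149, 0.001]
wrist_force: [0.4, -0.2, -3.2]
finger_gap: 0.0223
gripper_force: 45.0
```

{"op": "step_arm", "data": {
  "slide": [
    [0,0,-0.003],
    [0,0,-0.006],
    [0,0,-0.008],
    [0,0,-0.009],
    [0,0,-0.009],
    [0,0,-0.009]
  ],
  "rotation": [
    [0,0,0],
    [0,0,0],
    [0,0,0],
    [0,0,0],
    [0,0,0],
    [0,0,0]
  ],
  "claw": [0.01,0.01,0.01,0.01,0.01,0.01]
}}

```text
t: 14.55
ee_pos: [0.4724, -0.2391, 0.0757]
tool_rot: [0.0, 0.989, 0.149, 0.0]
wrist_force: [-0.4, -0.3, -2.8]
finger_gap: 0.0218
gripper_force: 45.0
```

{"op": "step_arm", "data": {
  "slide": [
    [0,0,-0.0005],
    [0,0,-0.001],
    [0,0,-0.0015],
    [0,0,-0.0015]
  ],
  "rotation": [
    [0,0,0],
    [0,0,0],
    [0,0,0],
    [0,0,0]
  ],
  "claw": [0.01,0.01,0.01,0.01]
}}

```text
t: 15.05
ee_pos: [0.4725, -0.2391, 0.0757]
tool_rot: [-0.0, 0.989, 0.149, -0.0]
wrist_force: [-5.1, 2.8, 7.8]
finger_gap: 0.0217
gripper_force: 45.0
```

Touchdown. Release gently and retract.

{"op": "step_arm", "data": {
  "slide": [
    [0,0,0.0005],
    [0,0,0.0005],
    [0,0,0.0005],
    [0,0,0.0005],
    [0,0,0.0005],
    [0,0,0.0005],
    [0,0,0.0005],
    [0,0,0.0005]
  ],
  "rotation": [
    [0,0,0],
    [0,0,0],
    [0,0,0],
    [0,0,0],
    [0,0,0],
    [0,0,0],
    [0,0,0],
    [0,0,0]
  ],
  "claw": [0.022,0.024,0.028,0.034,0.042,0.05,0.06,0.07]
}}

```text
t: 16.05
ee_pos: [0.4723, -0.239, 0.0746]
tool_rot: [-0.0, 0.989, 0.149, -0.0]
wrist_force: [-0.4, -0.5, 0.7]
finger_gap: 0.0648
gripper_force: 0.0
```

{"op": "step_arm", "data": {
  "slide": [
    [0,0,0.005],
    [0,0,0.02],
    [0,0,0.045],
    [0,0,0.08],
    [0,0,0.115],
    [0,0,0.145],
    [0,0,0.15],
    [0,0,0.15]
  ],
  "rotation": [
    [0,0,0],
    [0,0,0],
    [0,0,0],
    [0,0,0],
    [0,0,0],
    [0,0,0],
    [0,0,0],
    [0,0,0]
  ],
  "claw": [0.07,0.07,0.07,0.07,0.07,0.07,0.07,0.07]
}}

```text
t: 17.05
ee_pos: [0.4722, -0.239, 0.2247]
tool_rot: [0.0, 0.989, 0.149, 0.0]
wrist_force: [0.1, 0.4, -0.6]
finger_gap: 0.0697
gripper_force: 0.0
```

```bash
python3 - <<'E'
from bench import env
import cv2,numpy as np
s=env.get_state();print(s["ee_pos"],s["finger_gap"],s["wrist_force"])
a=env.get_image("top")["image"];w=env.get_image("wrist")["image"]
o=np.hstack([cv2.resize(a[170:270,160:260],(400,400)),cv2.resize(w[100:280,190:370],(400,400))])
cv2.imwrite("pics/e1.png",o[:,:,::-1])
E
```

```text
[ 0.4722484  -0.23895086  0.22466426] 0.06972330260284047 [ 0.12099299  0.37818528 -0.59931736]
```

View pics/e1.png

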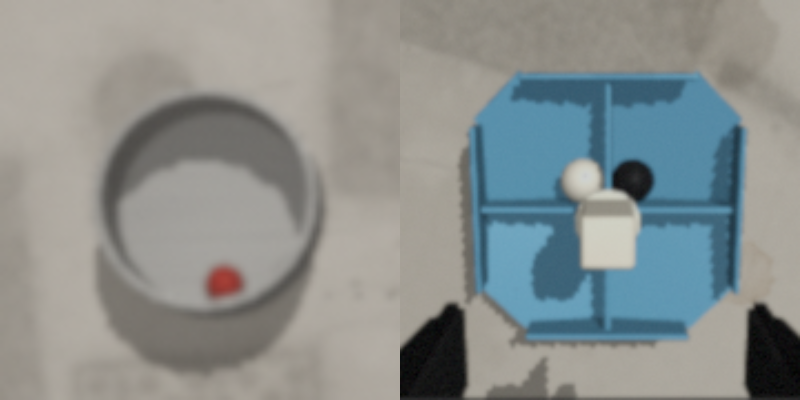

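The left crop (top view) shows the red ball at (224,282) inside the jar. The jar's rim is centred at (207,203), where it stood at the start. The right crop (wrist view) shows the caddy upright and released, with the white ball at (582,180) and the black ball at (633,180) still in their pockets.

```bash
python3 -c "
from bench import env
print(env.job_done())"
```

```text
the job is handed in; nothing more can be done
None
```

The red ball is in the jar, which hasn't moved; the white and black balls are still in the caddy, which is upright on the worktop and released, and the job is handed in (about 17 s used).

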